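# Close and lock the culture chamber

### The arm

A 6-joint arm with a two-finger parallel gripper is mounted at the origin on a cart in front of the work surface, level with it; the furniture and walls round the work are solid. World frame = base frame: x ahead of the robot, y to its left, z up, the work surface at z = 0. Lengths are in m, angles in degrees, forces in N, time in s.
With the tool pointing down it reaches from about 0.3 to 0.75 m from the base axis. Payload 8.5 kg.
Tool frame: the origin (TCP) lies at the very end of the fingers, on their centre line; the grasp point (between the pads) lies 19 mm behind it (grip_depth is the distance from the TCP to the grasp point, in m); z points along the fingers, y is the line along which they close (so a half turn about z gives the same grasp; the last joint's range is limited). The gripper opens to 85 mm and grips with 20 to 120 N. Pads are 22 mm wide; open, the fingers measure 114 mm over their backs; the gripper's body (76 mm by 85 mm) begins 54 mm behind the grasp point. The pads swing forward as they close: fully open they stand 13 mm farther back than shut.
Start: joints at [-81.778, 21.807, 74.336, -0, 83.858, -12.336], TCP at [0.193, -0.515, 0.231] pointing down, gripper open.
Joint ranges: [-178.18, 178.18], [-50.72, 133.34], [12.68, 142.11], [-81.47, 261.47], [9.98, 163.14], [-165.26, 165.26]. Speed limits (degrees/s): [136.94, 136.94, 180, 180, 180, 180].

### API

Orientations are given as a 3x3 rotation matrix whose columns are the frame's x, y, z axes.
In Python, from workcell import * gives the robot as it stands. The module is installed in compiled form; this text tells all that it offers. Calls block until the motion is done:
- move_to(position, orientation): joint-space move of the TCP to a pose.
- move_straight(position, rotation=None, velocity=0.15, f_stop=None): straight line of the TCP; rotation=None keeps the orientation; velocity is the mean speed in m/s. With f_stop (N) it stops when the force on the tool has changed by that much, and returns True; else False.
- movej(angles): joint-space move.
- let_go() and gripper_close(grip_force=None): open the fingers fully, or close them until they stop; grip_force is the grip in N (None keeps the last).
- sleep(seconds).
- inverse_kinematics(position, orientation): joint angles nearest the present ones, or None.
- observe(): the state.
- snapshot(name): name is "scene" or "side" or "wrist"; returns the picture (400x640x3 uint8, red, green, blue); there is no depth.
- camera_model(name): a dict with "fx", "fy", "cx", "cy" (pixels), "xyz" and "rotation" of the camera in the world; the wrist camera has in their place "T_tool_cam" (4x4, takes a point from camera to tool coordinates, whose origin is the TCP and whose axes are the flange's). Camera axes: x right, y down, z forward; pixel columns grow to the right and rows downward; lengths in m; the calibration is good to about 2 mm. A picture is of the moment at which its call begins: read the wrist's pose just before it. camera_model takes no time and is no camera call.
A pose or a line that the arm cannot do raises IKError and nothing moves.
- job_done(): hands the job in; it is judged then, once.
The state is a dict: "t": time; "joint_positions": joint angles; "qvel": joint speeds; "effort": joint torques, N m; "eef_pos": TCP position; "tool_rot": TCP orientation; "force": force on the tool from outside, world axes, zero at the start; "torque": the same for the moment, N m; "gripper_width": finger opening in m; "gripper_force": force on a finger pad.
Only numpy, scipy, OpenCV 4.12 (cv2) and the standard library are available. Lean on these libraries where they do the work, as an engineer would, in place of code of your own. Each camera call takes 0.05 s, during which the arm holds its last target. There are 200 camera calls.

### The job

Close the culture chamber over its plates: lower the clear lid gently until it lies fully down. Then press the red lever down on its spring and, keeping it pressed, push it round clockwise about a quarter turn until it comes up against its end stop, and let it go so that it springs up into its locked detent. Do not slam the lid or force the latch, and leave the other things on the bench where they are.

Things in the scene. Friction and masses are not known exactly. Their poses are not given: they have to be found in the camera images.
- chamber: clear plastic culture chamber standing on the bench, too heavy to shift, 250 mm wide, 180 mm deep, 100 mm tall to its rim, dish stacks inside. Origin: centre of its underside; its x points to the back (lid hinge), y to its left seen from the front, z up. A dark latch housing is fixed to the middle of its front wall
- lid (a joint): angle of the lid (rad): 0 = lying fully down on the rubber gasket of the rim (a firm stop), grows as the lid opens upward about its back edge, up to 1.5. The hinge is stiff: the lid stays wherever it is left, and takes 1 to 6 N at its front edge to swing down
- lid_corner (a point): point on the outer (upper) face of the lid, on its grey front rail, at the left front corner, 182 mm from the hinge axis and 12 mm above it when closed, 12 mm in from the front edge and 35 mm in from the side edge; a free place to push the lid. Its z axis is the outward normal of the lid's face. Lid pane 8 mm, at the rail 12 mm thick
- lid_hinge_left (a point): fixed point on the lid's hinge axis, level with lid_corner along the axis; 98 mm behind the chamber's centre, 104 mm above the bench, 95 mm to the left. Axes as the chamber's
- latch_axis (a point): point of the lid on the turning axis of the latch, at the height of the lever's flat top while the lever is up; 220 mm from the hinge axis towards the front, at mid-width. With the lid down it is 137 mm above the bench. z along the axis, away from the lid
- lever_pad (a point): place to press: on the flat top of the red lever, 72 mm out from the latch axis. x points outward along the lever, z up from its top. The lever is 117 mm long beyond its axis and 38 mm wide; an upright fence (6 mm thick, 14 mm higher than the flat top, from 21 to 99 mm out from the axis) stands along the edge that leads when turning clockwise, its inner face 15.5 mm from this point on the lever's -y side; a closed gripper tip pressing on the flat can push the fence
- latch_turn (a joint): turn of the lever (rad), clockwise seen from above positive: about 0 = open (lever points over the lid to the hinge). The locked detent and the end stop just behind it were set by hand and lie somewhere between 1.15 and 2.0; they cannot be seen, only felt. Press and push together above 35 N force the latch; about 8 N against the stop is plenty. With the lever up it is blocked at some angle between 0.25 and 1.0. Turning takes about 2 N at the pad
- latch_press (a joint): how far the lever and its stud are pressed in along the axis (m): 0 = up, 0.010 = bottomed. Spring: 4 N at 0, 12 N at 0.010. Turning needs at least 0.006 throughout; let go in the locked detent it springs back up and is held at 0.002; let go too early it hangs at 0.006, not locked
- beaker: bystander: clear beaker, 90 mm across, 133 mm tall, origin under its centre
- amber_bottle: bystander: amber bottle with black cap, 64 mm across, 135 mm tall, origin under its centre
- white_bottle: bystander: small white bottle with blue cap, 36 mm across, 75 mm tall, origin under its centre
- dish_stack: bystander: stack of dishes, 60 mm across, 45 mm tall, origin under its centre
- plastic_cup: bystander: grey plastic cup, 120 mm across, 163 mm tall, origin under its centre

How it is judged (in metres and radians):
On the way, in this order (a step that is already met when the one before it is completed fails the run):
1. the lid lies fully down with the latch not yet turned (value of joint lid below 0.02 rad and value of joint latch_turn below 0.35 rad), for 0.2 s.
2. the stud is pressed in and the lever is being turned under its keeper (value of joint latch_press above 0.0045 m and value of joint latch_turn above 1 rad and value of joint lid below 0.02 rad), for 0.1 s.
At the end, for the whole second after the job is handed in: the lid is down (within 0.02 rad of shut), the lever is turned more than 1.1 rad clockwise and has sprung up into its locked detent (pressed in 0.8 to 3.5 mm, neither right up as when open nor hanging under the land at 6 mm), and the lever is at rest (value of joint lid below 0.02 rad and value of joint latch_turn above 1.1 rad and value of joint latch_press between 0.0008 and 0.0035 m and velocity of joint latch_turn between -0.05 and 0.05 rad/s); the robot touches nothing.
It fails at once if the lid is slammed: in its last 0.25 rad it swings down faster than 1.2 rad/s (value of joint lid below 0.25 rad and velocity of joint lid below -1.2 rad/s).
It fails at once if the lid or chamber is forced: the robot pushes on the chamber or anything on it with more than 60 N (contact force between any of the fingers, the arm and chamber above 60 N).
It fails at once if the latch is forced against its stop: with the lever turned beyond 0.7 rad the robot pushes on it with more than 35 N in all (value of joint latch_turn above 0.7 rad and contact force between any of the fingers, the arm and chamber above 35 N).
It fails at once if a bystander is moved more than 30 mm or knocked over (distance of any of beaker, amber_bottle, white_bottle, dish_stack, plastic_cup from where it was at the start of the episode above 0.03 m or angle between any of beaker, amber_bottle, white_bottle, dish_stack, plastic_cup's own z axis and vertical above 0.5 rad).
It also fails if it takes over 64 s, if anything falls off the work surface, if the arm or the gripper's body presses on something with over 40 N, if the wrist force passes 120 N, or if a joint passes its speed limit or range.

## Working session

There is one attempt and no reset: what is moved stays moved. The work goes in short steps, each a Python script; the robot and the scene stay as the last script left them, time stands still between calls to the robot, and variables do not carry over. Pictures are saved under pics/ and viewed, at most 10 in all, crops included, and the job is handed in when it is done.

```bash
mkdir -p pics; python3 - <<'E'
from workcell import *
import cv2,numpy as np
for n in("scene","side"):
    im=snapshot(n); cv2.imwrite(f"pics/{n}0.png",im[:,:,::-1]); print(n,camera_model(n))
w=snapshot("wrist"); cv2.imwrite("pics/wrist0.png",w[:,:,::-1]);print(camera_model("wrist"))
o=observe();print(o['t'],o['eef_pos'],o['tool_rot'],o['force'])
E
```

```text
scene {'fx': 399.7798285746509, 'fy': 399.7798285746509, 'cx': 319.11216277607457, 'cy': 196.12307541717928, 'xyz': array([-0.07247434,  0.76976106,  0.88872468]), 'rotation': array([[-0.75216059, -0.41054233,  0.51547012],
       [-0.65890708,  0.45691749, -0.59755156],
       [ 0.00979289, -0.78910164, -0.61418458]])}
side {'fx': 479.83413232772773, 'fy': 479.83413232772773, 'cx': 325.1249286123662, 'cy': 206.93528148252935, 'xyz': array([ 0.0841381 , -1.2395319 ,  0.81841312]), 'rotation': array([[ 0.93458916, -0.17418203,  0.31016724],
       [-0.35562205, -0.43610718,  0.82664592],
       [-0.00872071, -0.88287663, -0.46952401]])}
{'fx': 303.58802002036424, 'fy': 303.58802002036424, 'cx': 315.3300465518504, 'cy': 199.92216924179186, 'T_tool_cam': array([[ 7.49339143e-04, -9.50333830e-01, -3.11231506e-01,
         7.99457355e-02],
       [ 9.99999614e-01,  8.54606778e-04, -2.01852566e-04,
        -2.32951114e-04],
       [ 4.57807876e-04, -3.11231235e-01,  9.50334104e-01,
        -1.42047477e-01],
       [ 0.00000000e+00,  0.00000000e+00,  0.00000000e+00,
         1.00000000e+00]])}
0.15 [ 0.1930936  -0.51475373  0.23087087] [[ 9.36314759e-01  3.51161844e-01 -1.77138299e-04]
 [ 3.51161825e-01 -9.36314169e-01  1.07247340e-03]
 [ 2.10754638e-04 -1.06637688e-03 -9.99999409e-01]] [ 0.75441743  0.73300886 -0.27546901]
```

View pics/scene0.png

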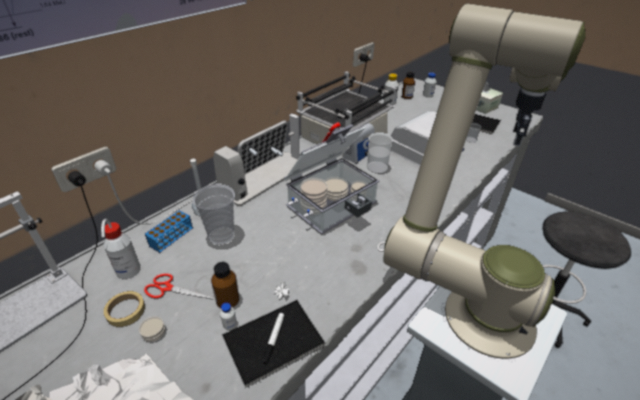

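View pics/side0.png

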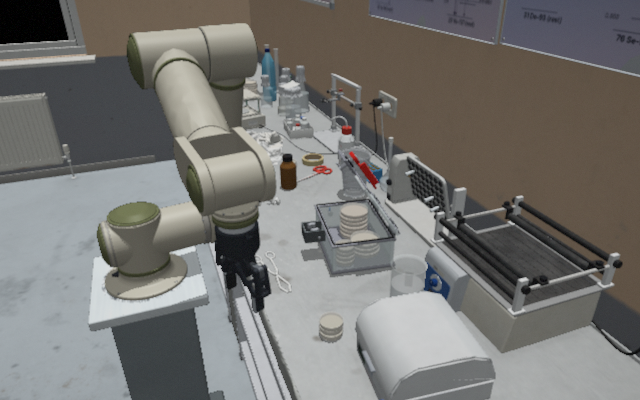

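The lid is open with the red lever up: side picture about (362,168), scene about (332,130). The chamber is at about (355,237) in side and (333,190) in scene. I'm enlarging both.

```bash
python3 - <<'E'
import cv2
a=cv2.imread('pics/side0.png')[135:285,290:420];b=cv2.imread('pics/scene0.png')[110:240,275:405]
cv2.imwrite('pics/c1.png',cv2.resize(a,(520*5//5,600),interpolation=cv2.INTER_CUBIC))
cv2.imwrite('pics/c2.png',cv2.resize(b,(585,585),interpolation=cv2.INTER_CUBIC))
E
```

```text
(no output)
```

View pics/c1.png

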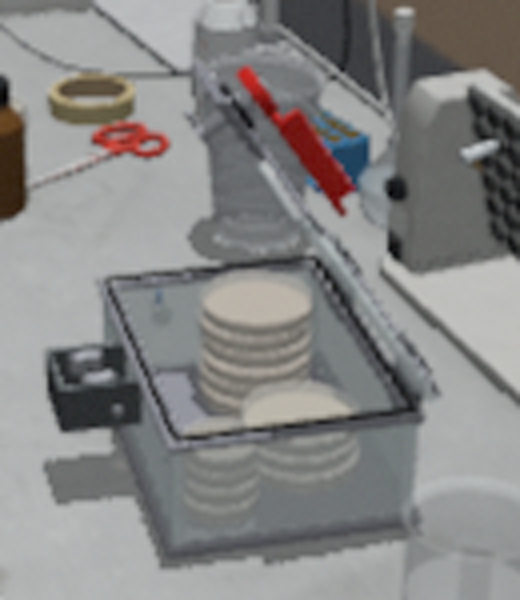

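View pics/c2.png

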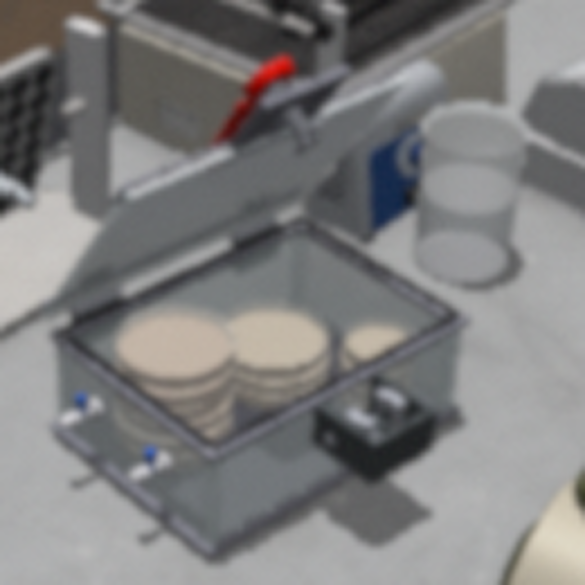

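```bash
cat >h.py <<'E'
import numpy as np
from workcell import *
def proj(c,P):
    P=np.atleast_2d(P); q=(P-c['xyz'])@c['rotation']
    return np.c_[c['fx']*q[:,0]/q[:,2]+c['cx'],c['fy']*q[:,1]/q[:,2]+c['cy']]
def ch(p,L):   # chamber->world
    c,s=np.cos(p[2]),np.sin(p[2]); L=np.atleast_2d(L)
    return np.c_[p[0]+c*L[:,0]-s*L[:,1],p[1]+s*L[:,0]+c*L[:,1],L[:,2]]
def lidpt(a,r,h,y): # chamber coords of lid point r from hinge, h above axis plane when closed
    return np.array([0.098-r*np.cos(a)+h*np.sin(a)*1,y,0.104+r*np.sin(a)+h*np.cos(a)])
E
python3 - <<'E'
from h import *
from scipy.optimize import least_squares
S=camera_model('side');C=camera_model('scene')
L=np.array([[-.09,.125,.1],[.09,.125,.1],[.09,-.125,.1],[-.09,-.125,.1]])
ps=np.array([[105,282],[315,262],[412,412],[175,440]])/4+[290,135]
pc=np.array([[213,450],[65,335],[300,225],[463,320]])/4.5+[275,110]
f=lambda p:np.r_[proj(S,ch(p,L))-ps,proj(C,ch(p,L))-pc].ravel()
r=least_squares(f,[.5,0,0]);print(r.x,np.degrees(r.x[2]),r.fun.reshape(-1,2).round(1).tolist())
p=r.x
for a in np.arange(.7,1.3,.1):
    pts=ch(p,[lidpt(a,.194,.006,y) for y in(.13,-.13)]+[lidpt(a,.22,.033,0),lidpt(a,.22-.117,.033,0)])
    print(round(a,2),((proj(C,pts)-[275,110])*4.5).round().tolist(),((proj(S,pts)-[290,135])*4).round().tolist())
print(ch(p,[[.098,.095,.104]]))
E
```

```text
[ 0.6039113  -0.08686114 -0.15147065] -8.678629133473944 [[-1.1, -0.6], [0.2, -1.4], [1.4, 0.2], [-1.2, 0.9], [0.1, 0.7], [-2.0, -0.5], [0.8, -1.6], [0.7, -0.5]]
0.7 [[167.0, 265.0], [445.0, 138.0], [319.0, 152.0], [230.0, 194.0]] [[151.0, 119.0], [236.0, 269.0], [187.0, 140.0], [305.0, 223.0]]
0.8 [[154.0, 239.0], [433.0, 114.0], [303.0, 124.0], [222.0, 182.0]] [[168.0, 101.0], [256.0, 248.0], [211.0, 120.0], [317.0, 215.0]]
0.9 [[139.0, 213.0], [420.0, 91.0], [285.0, 98.0], [213.0, 171.0]] [[187.0, 84.0], [278.0, 229.0], [236.0, 102.0], [330.0, 209.0]]
1.0 [[124.0, 189.0], [405.0, 69.0], [266.0, 74.0], [204.0, 162.0]] [[207.0, 69.0], [303.0, 212.0], [264.0, 86.0], [344.0, 203.0]]
1.1 [[107.0, 166.0], [390.0, 49.0], [246.0, 52.0], [195.0, 154.0]] [[229.0, 56.0], [328.0, 197.0], [292.0, 73.0], [358.0, 199.0]]
1.2 [[90.0, 145.0], [373.0, 31.0], [225.0, 33.0], [185.0, 146.0]] [[251.0, 45.0], [355.0, 184.0], [322.0, 62.0], [372.0, 196.0]]
1.3 [[73.0, 127.0], [356.0, 15.0], [205.0, 16.0], [176.0, 140.0]] [[275.0, 37.0], [382.0, 173.0], [352.0, 55.0], [386.0, 195.0]]
[[ 0.71512398 -0.00773629  0.104     ]]
```

The fit is consistent: the chamber is at (0.604, -0.087), yaw -8.7°, with residuals of 2 px or less. The lid is at about 0.97 rad. I'll plan the push on the lid corner with the fingers closed.

```bash
cat >>h.py <<'E'
p0=np.array([.6039,-.0869,-.1515])
def down(yaw,tilt=0,w=None):  # tool x at world yaw, z down; tilt>0 leans the wrist towards tool -x... about tool y
    c,s=np.cos(yaw),np.sin(yaw)
    R=np.array([[c,s,0],[s,-c,0],[0,0,-1.]])
    t=tilt; return R@np.array([[np.cos(t),0,np.sin(t)],[0,1,0],[-np.sin(t),0,np.cos(t)]])
def tip(a,r=.182,h=.012,y=.095,dx=.011):
    q=lidpt(a,r,h,y); q[0]+=dx; return ch(p0,q)[0]
E
python3 - <<'E'
from h import *
R=down(p0[2])
for P in [np.r_[.35,-.3,.4],tip(1.2)+[0,0,.12],tip(1.2),tip(.8),tip(.4),tip(0)]:
    print(P.round(3),[None if (q:=inverse_kinematics(P,down(p0[2]+d))) is None else np.round(q).tolist() for d in(0,np.pi)])
print(R)
gripper_close(30)
o=observe();print(o['gripper_width'],o['t'])
E
```

```text
[ 0.35 -0.3   0.4 ] [[-55.0, 9.0, 66.0, -0.0, 106.0, 43.0], [-55.0, 9.0, 66.0, -0.0, 106.0, -137.0]]
[ 0.672 -0.001  0.398] [[-10.0, 35.0, 26.0, -0.0, 120.0, 89.0], [-10.0, 35.0, 26.0, -0.0, 120.0, -91.0]]
[ 0.672 -0.001  0.278] [[-10.0, 34.0, 46.0, -0.0, 100.0, 89.0], [-10.0, 34.0, 46.0, -0.0, 100.0, -91.0]]
[0.609 0.008 0.243] [[-10.0, 27.0, 63.0, -0.0, 89.0, 88.0], [-10.0, 27.0, 63.0, -0.0, 89.0, -92.0]]
[0.565 0.015 0.186] [[-10.0, 25.0, 76.0, -0.0, 78.0, 88.0], [-10.0, 25.0, 76.0, -0.0, 78.0, -92.0]]
[0.546 0.018 0.116] [[-11.0, 28.0, 85.0, -0.0, 67.0, 88.0], [-11.0, 28.0, 85.0, -0.0, 67.0, -92.0]]
[[ 0.98854581 -0.15092112  0.        ]
 [-0.15092112 -0.98854581  0.        ]
 [ 0.          0.         -1.        ]]
8.004789599347715e-06 0.9167
```

```bash
python3 - <<'E'
from h import *
import cv2
R=down(p0[2])
move_to([.35,-.3,.4],R)
move_to(tip(1.2)+[0,0,.12],R)
move_straight(tip(1.2),R,.15,f_stop=10)
print(observe()['force'].round(1),observe()['t'])
for a in np.arange(1.1,-.001,-.1):
    hit=move_straight(tip(a),R,.05,f_stop=18)
    o=observe();print(round(a,2),hit,o['force'].round(1),(o['eef_pos']-tip(a)).round(4),round(o['t'],2))
    if hit:break
im=snapshot('side');cv2.imwrite('pics/s2.png',cv2.resize(im[135:285,270:440,::-1],None,fx=3.5,fy=3.5,interpolation=cv2.INTER_CUBIC))
E
```

```text
[ 0.6 -1.   0.2] 4.6833
1.1 False [ 0.  -0.   0.8] [ 0.0001 -0.      0.0005] 5.2
1.0 False [-0.7 -0.2 -0. ] [ 0.0002 -0.      0.0002] 5.72
0.9 False [ 0.2  0.4 -0.2] [-0.0001  0.      0.    ] 6.23
0.8 False [-0.4  0.7  1.1] [-0.0001  0.0001 -0.0001] 6.75
0.7 False [ 0.9 -0.2  0.6] [-0.0001  0.0001 -0.0001] 7.27
0.6 False [ 0.1 -0.   0.1] [-0.0002  0.     -0.0001] 7.78
0.5 False [-0.  -0.2  0.8] [-0.0002  0.0001 -0.0002] 8.3
0.4 False [-0.4 -0.7  0.2] [-0.0002  0.     -0.0002] 8.82
0.3 False [-0.2 -0.3 -0.4] [-0.0001  0.     -0.0002] 9.33
0.2 False [ 0.2  0.4 -0.2] [-0.0002  0.     -0.0002] 9.85
0.1 False [ 0.2 -0.4 -0.3] [-0.0001  0.     -0.0002] 10.37
-0.0 True [-2.   0.8  7.5] [ 0. -0.  0.] 10.78
```

View pics/s2.png

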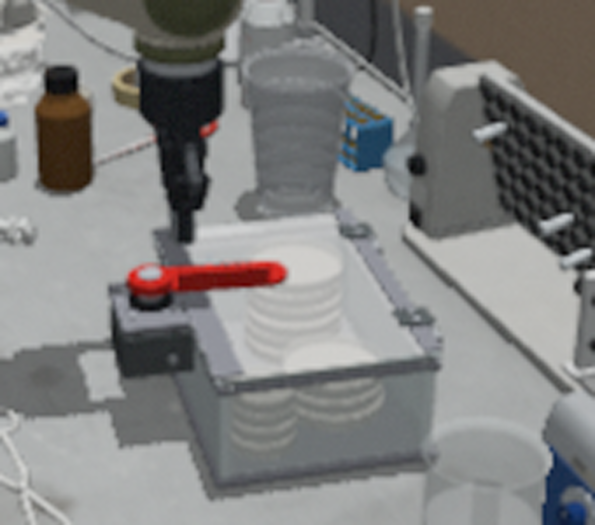

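The lid is down and the fingertip is resting on its corner. The lever points back along the lid, with its axis at crop (150,278) and its end at about (286,272). I'll confirm it's seated with a gentle press, then lift and look at the lever with the wrist camera.

```bash
python3 - <<'E'
from h import *
import cv2
P=observe()['eef_pos'];print(P)
h=move_straight(P-[0,0,.006],None,.02,f_stop=14);o=observe();print(h,o['eef_pos'],o['force'].round(1))
sleep(.3)
move_straight(o['eef_pos']+[0,0,.13],None,.15)
S=camera_model('side')
ax=np.array([-.122,0,.137])
print(((proj(S,ch(p0,[ax,ax+[.117,0,0]]))-[270,135])*3.5).round())
R=down(p0[2]); Q=ch(p0,ax+[-.02,0,.17])[0]; move_to(Q,R)
o=observe();im=snapshot('wrist');cv2.imwrite('pics/w3.png',im[:,:,::-1])
c=camera_model('wrist');T=c['T_tool_cam'];Rt=o['tool_rot']
c['rotation']=Rt@T[:3,:3];c['xyz']=o['eef_pos']+Rt@T[:3,3]
np.save('w3.npy',np.r_[c['rotation'].ravel(),c['xyz']])
fence=[[x,-y-.0,.151] for x,y in((-.122+.021,.0155),(-.122+.099,.0155))]
print(proj(c,ch(p0,[ax,ax+[.117,0,0],ax+[.072,0,0]]+fence)).round(),o['t'])
E
```

```text
[0.54608378 0.01802523 0.11598633]
True [0.54608268 0.01800925 0.11598461] [-1.7  0.   7.6]
[[148. 277.]
 [283. 262.]]
[[316. 161.]
 [316.  35.]
 [316.  87.]
 [332. 142.]
 [333.  54.]] 12.95
```

View pics/w3.png

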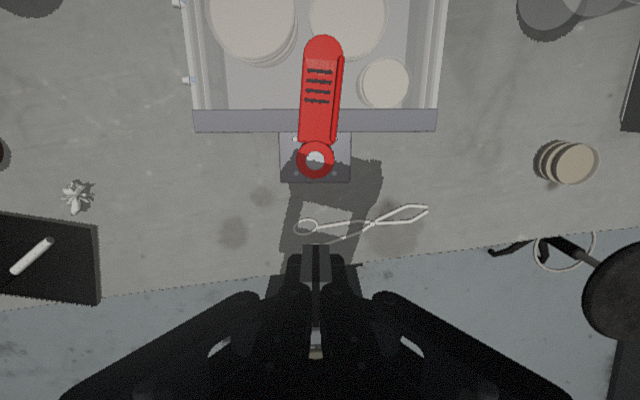

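The measured axis pixel (315,159) matches the prediction of (316,161). The lever sits about 0.06 rad clockwise, with the fence on its right. Next: press on the pad with the tool turned 180° so the wrist has range for the turn.

```bash
cat >>h.py <<'E'
def pad(psi,z,r=.0725):
    return ch(p0,[-.122+r*np.cos(psi),-r*np.sin(psi),z])[0]
def Rl(psi): return down(p0[2]-psi+np.pi)
def tang(psi): return ch([0,0,p0[2]],[-np.sin(psi),-np.cos(psi),0])[0]
E
python3 - <<'E'
from h import *
q=[inverse_kinematics(pad(s,.13),Rl(s)) for s in np.arange(.06,2.2,.2)]
print([None if x is None else np.round(x).tolist() for x in q][::3])
move_to(pad(.06,.24),Rl(.06))
move_straight(pad(.06,.145),Rl(.06),.15,f_stop=8)
F0=observe()['force']; print(F0.round(1),observe()['t'])
for z in np.arange(.141,.1275,-.002):
    h=move_straight(pad(.06,z),None,.02,f_stop=15);sleep(.1);o=observe()
    print(round(z,4),h,o['eef_pos'][2].round(4),(o['force']-F0).round(1))
    if h: break
print(o['t'])
E
```

```text
[[-21.0, 28.0, 82.0, -0.0, 70.0, -99.0], [-25.0, 27.0, 84.0, -0.0, 69.0, -69.0], [-29.0, 24.0, 89.0, -0.0, 67.0, -38.0], [-31.0, 20.0, 96.0, -0.0, 64.0, -6.0]]
[-0.2 -0.3 -0.3] 16.3583
0.141 False 0.1412 [ 0.7  0.7 -0.6]
0.139 False 0.139 [ 0.4 -0.5  0.1]
0.137 False 0.137 [0.1 0.3 0.3]
0.135 False 0.1353 [1.  0.9 3.5]
0.133 False 0.1332 [1.5 1.3 5.2]
0.131 False 0.1314 [0.3 1.2 7.5]
0.129 False 0.1296 [-0.2  1.4  8. ]
18.9083
```

```bash
cat >turn.py <<'E'
from h import *
def turn(s0,s1,zc=.1275,ds=.06,v=.03,lim=9):
    base=None
    for s in np.arange(s0,s1,ds):
        h=move_straight(pad(s,zc),Rl(s),v if s<1.15 else .02,f_stop=12);o=observe()
        d=o['eef_pos']-ch(p0,[-.122,0,0])[0]; sa=-np.arctan2(d[1],d[0])+p0[2]
        ft=-o['force']@tang(s)
        print(round(s,2),h,'act',sa.round(3),'z',o['eef_pos'][2].round(4),'ft',ft.round(1),'F',o['force'].round(1))
        if h or ft>lim: break
    print(o['t']); return s
E
python3 - <<'E'
from turn import *
move_straight(pad(.06,.1275),None,.02,f_stop=15);print(observe()['force'].round(1))
turn(.12,2.3)
E
```

```text
[-0.7  0.6  9.2]
0.12 False act 0.123 z 0.1282 ft -1.3 F [-1.4 -0.9  9. ]
0.18 False act 0.182 z 0.1281 ft 0.6 F [-0.6  0.8  8.5]
0.24 False act 0.242 z 0.1282 ft -0.4 F [-1.6  0.2  9.2]
0.3 False act 0.301 z 0.1281 ft 0.0 F [-1.1  0.6  9.1]
0.36 False act 0.361 z 0.1281 ft 0.6 F [-1.8  1.8  9.1]
0.42 False act 0.421 z 0.1281 ft -0.3 F [-1.   0.2  7.4]
0.48 False act 0.481 z 0.128 ft -0.5 F [-1.1  0.2  8.5]
0.54 False act 0.54 z 0.128 ft 0.9 F [-0.6  1.6  9. ]
0.6 False act 0.6 z 0.128 ft -0.5 F [-2.2  1.5  8.6]
0.66 False act 0.66 z 0.128 ft 0.5 F [-1.6  2.4  7.9]
0.72 False act 0.72 z 0.1279 ft 0.5 F [-1.4  2.5  8. ]
0.78 False act 0.78 z 0.1279 ft 0.6 F [-1.8  3.3  8.8]
0.84 False act 0.84 z 0.1279 ft 0.6 F [-1.4  3.1  8.5]
0.9 False act 0.9 z 0.1279 ft -0.4 F [-2.2  3.2  9.6]
0.96 False act 0.96 z 0.1279 ft 0.2 F [-1.6  3.6  9.5]
1.02 False act 1.021 z 0.1278 ft -0.1 F [-2.1  4.6  9.2]
1.08 False act 1.081 z 0.1278 ft -0.1 F [-1.6  4.2  7.8]
1.14 False act 1.141 z 0.1278 ft -0.1 F [-1.8  5.7  9.8]
1.2 False act 1.2 z 0.1278 ft 0.8 F [-0.3  5.   8.6]
1.26 False act 1.26 z 0.1278 ft 0.5 F [-0.5  6.4  9.2]
1.32 False act 1.32 z 0.1278 ft -0.5 F [-1.2  7.2  8.8]
1.38 False act 1.38 z 0.1278 ft 1.4 F [1.2 5.6 8.9]
1.44 False act 1.44 z 0.1279 ft -0.4 F [-0.2  6.9  9.1]
1.5 False act 1.499 z 0.1279 ft 1.2 F [1.7 6.3 8.9]
1.56 False act 1.559 z 0.1279 ft 0.2 F [0.9 5.6 9.7]
1.62 False act 1.618 z 0.1279 ft 0.4 F [1.7 6.6 8.5]
1.68 False act 1.67 z 0.1281 ft 2.5 F [3.8 4.9 8. ]
1.74 False act 1.708 z 0.1284 ft 8.0 F [10.   4.5  5. ]
1.8 False act 1.741 z 0.1287 ft 16.4 F [17.7 -0.1  0.5]
28.4417
```

```bash
python3 - <<'E'
from turn import *
import cv2
im=snapshot('side');a=im[150:270,270:400,::-1]
def st(n):
    o=observe();print(n,o['eef_pos'][2].round(4),o['force'].round(1),'ft',(-o['force']@tang(1.72)).round(1),round(o['t'],2))
move_straight(pad(1.74,.127),Rl(1.74),.02);sleep(.2);st('hold')
for z in np.arange(.129,.1521,.002):
    move_straight(pad(1.73,z),Rl(1.73),.02,f_stop=15); st(round(z,4))
move_straight(pad(1.73,.22),None,.12)
sleep(.3);st('up')
b=snapshot('side')[150:270,270:400,::-1]
cv2.imwrite('pics/s4.png',cv2.resize(np.hstack([a,b]),None,fx=3,fy=3,interpolation=cv2.INTER_CUBIC))
E
```

```text
hold 0.1282 [9.1 1.5 5.7] ft 8.3 29.06
0.129 0.1297 [6.7 1.  6.7] ft 6.1 29.32
0.131 0.1315 [8.  0.5 4.2] ft 7.5 29.57
0.133 0.1334 [ 7.7 -0.5  2.3] ft 7.5 29.82
0.135 0.1353 [ 7.2 -1.9  0.7] ft 7.4 30.07
0.137 0.1369 [ 7.8 -1.9 -4.1] ft 8.0 30.32
0.139 0.1389 [ 6.2 -1.9 -1.3] ft 6.5 30.57
0.141 0.1409 [ 4.6 -2.  -0.8] ft 4.9 30.82
0.143 0.1426 [ 0.3 -0.6  1.2] ft 0.5 31.07
0.145 0.145 [-0.7 -0.4 -0.3] ft -0.5 31.32
0.147 0.1471 [-0.2 -0.2  0.3] ft -0.1 31.57
0.149 0.1491 [-0.  -0.6 -0.1] ft 0.2 31.82
0.151 0.1511 [0.1 0.6 0.4] ft -0.1 32.07
up 0.2196 [-0.4 -0.  -0.3] ft -0.3 33.09
```

View pics/s4.png

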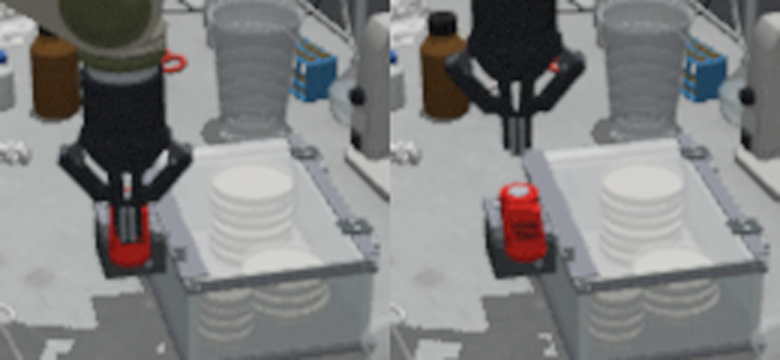

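The lever has turned to about a quarter turn and is released. I'll check that it sprang up with a light touch: the top should be at 0.135 m if locked, or 0.131 m if hanging.

```bash
python3 - <<'E'
from turn import *
s=1.6
move_straight(pad(s,.145),Rl(s),.1,f_stop=6)
sleep(.2);F0=np.mean([ (sleep(.03),observe()['force'])[1] for _ in range(6)],0)
for z in np.arange(.138,.1295,-.0007):
    move_straight(pad(s,z),None,.02)
    f=np.mean([(sleep(.03),observe()['force'])[1] for _ in range(5)],0)-F0
    print(round(z,4),observe()['eef_pos'][2].round(4),f.round(1))
    if f[2]>1.8: break
move_straight(pad(s,.25),None,.15); print(observe()['t'])
E
```

```text
0.138 0.1381 [ 0.1  0.  -0.2]
0.1373 0.1373 [0.6 0.  0.3]
0.1366 0.1366 [ 0.1 -0.  -0.2]
0.1359 0.1359 [0.3 0.1 0.1]
0.1352 0.1352 [0.1 0.1 0. ]
0.1345 0.1347 [ 0.1 -0.7  2.9]
38.1167
```

The top of the lever was felt at 0.135 m, so it is up 2 mm pressed in: locked in the detent. The lid is shut and the arm is clear.

```bash
python3 -c "
from workcell import *
sleep(.5);print(job_done())"
```

```text
the job is handed in; nothing more can be done
None
```

The lid is shut, the lever is turned about a quarter turn clockwise to its stop, and a light touch found its top 2 mm down, as it should be in the locked detent; I handed the job in at about 39 s, but no verdict came back.

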